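Flip a face-down drill case over against a plate edge

TASK

The flat drill case lies lid-down on the bench in front of the thin steel plate. Without gripping it or picking it up, push it gently with the fingertips squarely up against the near edge of the plate, work its near side up so that it tips and stands on edge, and push it on over so that it comes to rest lying flat on the plate with its lid upward. Leave the nut, bolt, spanner, screwdriver, tape roll and padlock where they are.

Things in the scene. Friction and masses are not known exactly. Their poses are not given: they have to be found in the camera images.
- drill_case: flat red box, 76 mm (its x) x 131 mm (y) x 22 mm (z), about 0.22 kg, loose. Origin at the centre of its bottom face; its z points out through the lid: straight down at the start (lying lid-down, origin 22 mm above the bench), up when lid-up. Fingertips rub on its sides enough to drag it up. A long 131 mm side faces the plate's near edge, some 25 to 70 mm off and up to 0.2 rad out of parallel
- case_side_a (a point): middle of the long side of the drill case at its own x = +38 mm, half way up its thickness
- case_side_b (a point): middle of the other long side of the drill case, at its own x = -38 mm, half way up its thickness
- bench_plate: plain steel plate screwed to the bench, cannot move; 140 (its x) x 300 (its y) x 6 mm thick; square edges. Origin at the centre of its underside, on the bench; its x axis points away from the robot (turned by up to 0.35 rad), y along its long edge to the left. Its near edge is the step, 6 mm high, that the case is pushed against
- plate_edge (a point): middle of the top of the plate's near long edge, 6 mm above the bench (plate x = -70 mm). A case pressed against this edge by a fingertip with 5 to 15 N pivots there without slipping as the fingertip swings up
- nut: plain steel hexagon nut 35x30x16 mm standing flat on the far half of the plate; origin at its underside; leave alone
- bolt: plain steel hexagon bolt 65 mm tall standing on its 28 mm head on the far half of the plate; origin at its underside; leave alone
- spanner: combination spanner 26x175x8 mm lying on the bench right of the case, long along its y; leave alone
- screwdriver: short green-handled screwdriver 25x150x23 mm lying on the bench left of the case, long along its y; leave alone
- tape_roll: roll of masking tape, 105 mm across, 25 mm high, flat on the bench; leave alone
- padlock: brass padlock 42x74x18 mm lying flat on the bench; leave alone

How it is judged:
On the way, in this order (a step that is already met when the one before it is completed fails the run):
1. the case, still lying flat on its lid on the bench, is pushed against the near edge of the plate (angle between drill_case's own z axis and vertical above 2.95 rad and contact force between drill_case and bench_plate above 0.5 N and contact force between the fingers and drill_case above 0.3 N), for 0.05 s.
2. the case is tipped up on edge at the plate (between 60 and 110 degrees from its start), its far long side still down (angle between drill_case's own z axis and vertical between 1.22 and 2.09 rad and height (world z) of any of case_side_a, case_side_b below 0.035 m), for 0.05 s.
At the end, for the whole second after the job is handed in: the case lies at rest, lid up and flat (within 0.08 rad), on the plate: bottom face 6 mm above the bench within 3 mm, centre above the plate; it may overhang an edge (angle between drill_case's own z axis and vertical below 0.08 rad and linear speed of drill_case below 0.01 m/s and angular speed of drill_case below 0.1 rad/s and x of drill_case in the frame of bench_plate between -0.07 and 0.07 m and y of drill_case in the frame of bench_plate between -0.15 and 0.15 m and height (world z) of drill_case between 0.003 and 0.009 m); the robot touches nothing.
It fails at once if the case is gripped: the point between the finger pads comes inside the outline of the case (to within 2 mm of its sides, or 6 mm outside its lid and bottom) while they touch it (contact force between the fingers and drill_case above 0.5 N and x of the grasp point in the frame of drill_case between -0.036 and 0.036 m and y of the grasp point in the frame of drill_case between -0.063 and 0.063 m and z of the grasp point in the frame of drill_case between -0.006 and 0.028 m).
It fails at once if the case is lifted or carried: both of its long sides are more than 35 mm above the bench (middle of each side) at once (not (height (world z) of any of case_side_a, case_side_b below 0.035 m)).
It fails at once if the case is lifted or carried by its short ends: its middle rises more than 80 mm above the bench (height (world z) of drill_case above 0.08 m).
It fails at once if the case is pressed or squeezed with more than 80 N (contact force between the fingers and drill_case above 80 N).
It fails at once if one of the things to be left alone is moved more than 15 mm (distance of any of nut, bolt, spanner, screwdriver, tape_roll, padlock from where it was at the start of the episode above 0.015 m).
It also fails if it takes over 72 s, if anything falls off the work surface, if the arm or the gripper's body presses on something with over 40 N, if the wrist force passes 120 N, or if a joint passes its speed limit or range.

ROBOT

A 7-joint arm with a two-finger parallel gripper is mounted at the origin on the work surface; the furniture and walls round the work are solid. World frame = base frame: x ahead of the robot, y to its left, z up, the work surface at z = 0. Lengths are in m, angles in rad, forces in N, time in s.
With the tool pointing down it reaches from about 0.425 to 0.875 m from the base axis. Payload 4.7 kg.
Tool frame: the origin (TCP) lies midway between the tips of the shut fingers; the grasp point (between the pads) lies 19 mm behind it; z points along the fingers, y is the line along which they close (so a half turn about z gives the same grasp; the last joint's range is limited). The gripper opens to 87 mm and grips with 3 to 60 N. Pads are 19 mm wide; open, the fingers measure 117 mm over their backs; the gripper's body (75 mm by 190 mm) begins 51 mm behind the grasp point.
Start: joints at [1.353, 0.321, -0.07, 1.45, 0.023, 1.371, -0.057], TCP at [0.149, -0.633, 0.223] pointing down, gripper open.
Joint ranges: [-2.86, 2.86], [-0.3, 2.09], [-1.38, 1.24], [0.06, 2.45], [-1.56, 4.7], [0.09, 2.05], [-2.69, 2.69]. Speed limits (rad/s): [2.57, 2.57, 3.14, 3.14, 3.14, 3.14, 3.14].

INTERFACE

Orientations are given as a rotation vector (axis times angle).
In Python, from bench import ctrl gives the robot as it stands. The module is installed in compiled form; this text tells all that it offers.
- The arm moves only by the shell command python3 -m handwheel 'ROWS' [FORCE]. ROWS is JSON, a list of rows, each a list of 7 numbers: the finger opening in m, from 0 to 0.087, then the shift along the tool's x, y, z in m, then the turn, a rotation vector about the tool's x, y, z in degrees. A call has 1 to 12 rows; each row shifts and turns the commanded pose from where the row before left it, along the tool's axes as they then stand; what a row does not reach is not made up. A row lasts 1/8 s, in which the tool goes at most 62.5 mm and 10.7 degrees, less where a joint would pass 70% of its speed; a pose out of reach is approached as far as the arm can. A call is refused whole if a number of a shift passes 0.0625 or a number of a turn 10.7, either way. A call with a gripper value outside its range is refused whole. The fingers move at their own pace and stop on an object; FORCE is the grip in N (left out, the last holds). Time passes only in rows, so rows that do not move let the fingers close. It gives the time, the measured TCP pose, the force, the opening and the grip force at its end, in the units of the state.
- ctrl.get_state(): the state, without advancing time (a new reading comes with each control period).
- ctrl.get_image(name): name is "scene" or "top" or "wrist"; returns (picture, depth): 480x640x3 uint8, blue, green, red; 480x640 float32, m along the optical axis (not along the pixel's ray), 0 where there is no reading.
- ctrl.camera_info(name): a dict with "intrinsics" (3x3 intrinsics, pixels), "R" (3x3) and "t" (3): a world point X has camera coordinates R X + t. Camera axes: x right, y down, z forward; pixel columns grow to the right and rows downward; lengths in m; the calibration is good to about 2 mm. A picture is of the moment at which its call begins: read the wrist's pose just before it. camera_info takes no time and is no camera call; for the wrist camera it gives the pose at the moment of the call.
- ctrl.close_job(): hands the job in; it is judged then, once.
The state is a dict: "time": time; "joint_positions": joint angles; "qd": joint speeds; "joint_torque": joint torques, N m; "position": TCP position; "tool_rot": TCP orientation; "ft_force": force on the tool from outside, world axes, zero at the start; "torque": the same for the moment, N m; "grip_width": opening from 0.0 (shut) to 1.0 (fully open); "grip_force": force on a finger pad.
Only numpy, scipy, OpenCV 4.12 (cv2) and the standard library are available. Lean on these libraries where they do the work, as an engineer would, in place of code of your own. Each camera call takes 0.05 s, during which the arm holds its last target. There are 200 camera calls.

## Working session

There is one attempt and no reset: what is moved stays moved. The work goes in short steps, Python scripts to look and compute and a shell command to move; the robot and the scene stay as the last step left them, time stands still between calls to the robot, and variables do not carry over. Pictures are saved under pics/ and viewed, at most 10 in all, crops included, and the job is handed in when it is done.

```bash
mkdir -p pics; python3 - <<'E'
from bench import ctrl
import cv2,numpy as np
s=ctrl.get_state();print({k:np.round(v,3) for k,v in s.items()})
for n in("top","scene"):
    p,d=ctrl.get_image(n);cv2.imwrite(f"pics/{n}0.png",p);np.save(f"pics/{n}0.npy",d)
    c=ctrl.camera_info(n);print(n,{k:np.round(v,3).tolist() for k,v in c.items() if k in("intrinsics","R","t")})
E
```

```text
{'time': np.float64(0.0), 'joint_positions': array([ 1.353,  0.322, -0.07 ,  1.452,  0.023,  1.371, -0.057]), 'qd': array([-0.   , -0.001, -0.001, -0.   , -0.002,  0.001,  0.001]), 'joint_torque': array([-0.0000e+00, -4.9129e+01, -4.0500e-01, -3.1252e+01, -6.4000e-02,
        4.4000e-02,  0.0000e+00]), 'position': array([ 0.149, -0.632,  0.221]), 'tool_rot': array([-3.119e+00, -3.630e-01,  1.000e-03]), 'ft_force': array([1.148, 0.126, 0.276]), 'torque': array([ 0.023, -0.004, -0.023]), 'grip_force': np.float64(0.0), 'grip_width': np.float64(0.998)}
top {'intrinsics': [[573.541, 0.0, 328.527], [0.0, 573.541, 231.752], [0.0, 0.0, 1.0]], 'R': [[0.01, -1.0, 0.02], [-0.999, -0.011, -0.052], [0.053, -0.019, -0.998]], 't': [0.027, 0.517, 1.434]}
scene {'intrinsics': [[480.444, 0.0, 316.138], [0.0, 480.444, 239.138], [0.0, 0.0, 1.0]], 'R': [[-0.662, -0.749, -0.01], [-0.468, 0.424, -0.776], [0.586, -0.509, -0.631]], 't': [0.385, 0.29, 0.94]}
```

View pics/top0.png

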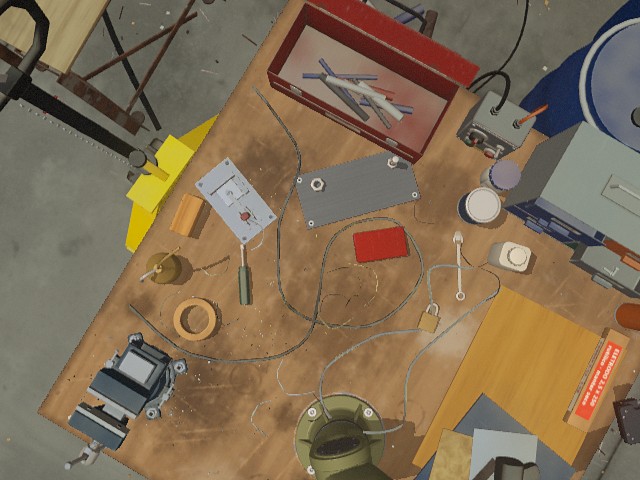

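View pics/scene0.png

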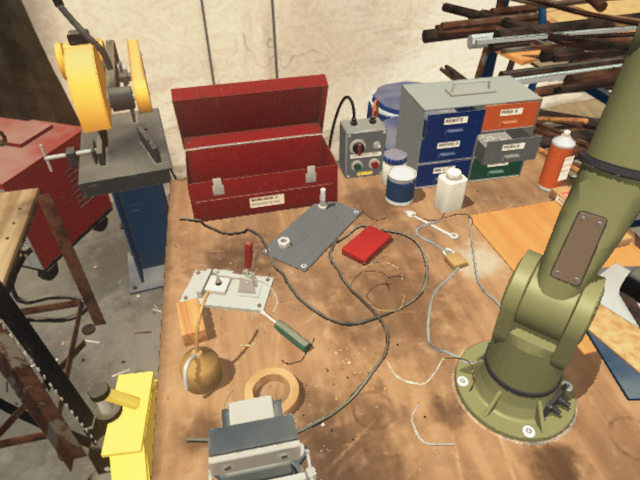

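The top view shows the red case at about (381,244), the plate at (357,188), the nut at (317,185), the bolt at (395,162), the spanner at (460,265), the screwdriver at (244,275) and the padlock at (429,318). I'll enlarge the middle.

```bash
cat > h.py <<'E'
from bench import ctrl
import cv2,numpy as np
def w(px,z,n="top"):
    c=ctrl.camera_info(n);K,R,t=map(np.array,(c["intrinsics"],c["R"],c["t"]))
    px=np.atleast_2d(px).astype(float)
    r=np.c_[px,np.ones(len(px))]@np.linalg.inv(K).T@R; o=-R.T@t.ravel()
    return o+r*((z-o[2])/r[:,2])[:,None]
def case(p):
    h=cv2.cvtColor(p,cv2.COLOR_BGR2HSV)
    m=((h[...,0]<8)|(h[...,0]>172))&(h[...,1]>150)&(h[...,2]>70)
    m[:130]=0;m[:,:280]=0;m[:,450:]=0;m[300:]=0
    c=max(cv2.findContours(m.astype(np.uint8),0,2)[0],key=cv2.contourArea)
    return c
E
python3 - <<'E'
from h import *
p=cv2.imread("pics/top0.png")
c=case(p);r=cv2.minAreaRect(c);b=cv2.boxPoints(r);print(b.round(1).tolist())
W=w(b,.022);print(W.round(4).tolist(),np.linalg.norm(np.diff(W,axis=0),axis=1),W.mean(0))
cv2.imwrite("pics/c1.png",cv2.resize(p[140:280,280:440],None,fx=4.2,fy=4.2,interpolation=cv2.INTER_CUBIC))
E
```

```text
[[352.20001220703125, 233.5], [402.79998779296875, 225.6999969482422], [407.29998779296875, 255.0], [356.70001220703125, 262.70001220703125]]
[[0.5127, -0.0269, 0.022], [0.5336, -0.1541, 0.022], [0.4602, -0.1657, 0.022], [0.4395, -0.0387, 0.022]] [0.1289571  0.07429715 0.12863174] [ 0.48652892 -0.09634136  0.022     ]
```

View pics/c1.png

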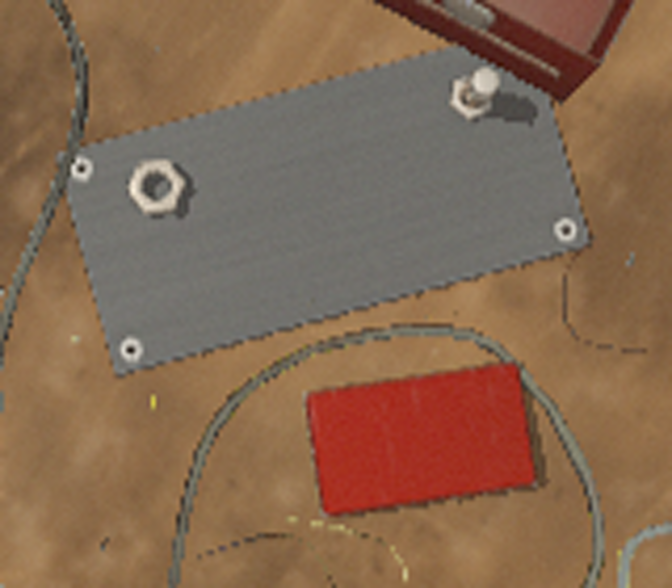

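The crop shows the plate's near edge running from (119,375) to (589,240), its far-left corner at (68,148), the nut at (158,187) and the bolt's foot at (468,98). The case is centred at (424,440).

```bash
python3 - <<'E'
from h import *
from scipy.spatial.transform import Rotation as Ro
f=lambda q:(np.array(q)+.5)/4.2-.5+[280,140]
nl,nr,fl=w([f((119,375)),f((589,240)),f((68,148))],.006)
print(nl,nr,fl,np.linalg.norm(nl-nr),np.linalg.norm(nl-fl))
u=(nl-nr)[:2];yaw=np.arctan2(u[1],u[0])-np.pi/2;e=(nl+nr)/2
R=np.array([[np.cos(yaw),-np.sin(yaw)],[np.sin(yaw),np.cos(yaw)]])
P=lambda q:(np.atleast_2d(q)[:,:2]-e[:2])@R
print("yaw",yaw,"edge mid",e)
C=np.array([[0.5127,-0.0269],[0.5336,-0.1541],[0.4602,-0.1657],[0.4395,-0.0387]])
print("case in edge frame",P(C),P(C.mean(0)))
print("nut",P(w(f((158,187)),.022)),"bolt",P(w(f((468,98)),.012)), P(w(f((486,80)),.071)))
print("toolbox corner",P(w(f((560,98)),.05)))
d=np.load("pics/top0.npy");
for q in [(118,375),(424,440),(350,250)]:
    a=f(q);c=ctrl.camera_info("top");K=c["intrinsics"];z=d[int(a[1]),int(a[0])];X=np.array(c["R"]).T@(z*np.linalg.inv(K)@np.r_[a,1]-np.ravel(c["t"]));print(X)
rt=Ro.from_rotvec(ctrl.get_state()["tool_rot"]).as_matrix();print(rt.round(3))
E
```

```text
[0.5239836  0.08461265 0.006     ] [ 0.60922658 -0.19996219  0.006     ] [0.66153384 0.11710431 0.006     ] 0.29706767309079735 0.1413356876358023
yaw 0.29103933809408944 edge mid [ 0.56660509 -0.05767477  0.006     ]
case in edge frame [[-0.04280742  0.04494853]
 [-0.05928613 -0.08289943]
 [-0.13292797 -0.07294963]
 [-0.11631506  0.05464936]] [[-0.08783415 -0.01406279]]
nut [[0.10112212 0.09491135]] bolt [[ 0.10286734 -0.10124384]] [[ 0.10238285 -0.10413142]]
toolbox corner [[ 0.08292681 -0.14708894]]
[0.5240868  0.08524908 0.00408358]
[ 0.48619106 -0.0985919   0.01934315]
[ 0.60127169 -0.05443769  0.00729704]
[[ 0.973  0.23  -0.   ]
 [ 0.23  -0.973  0.002]
 [-0.    -0.002 -1.   ]]
```

Measurements agree with the given sizes: the plate comes out 297×141 mm and the case 129×74 mm. The plate is turned 0.29 rad and the case 0.16 rad. Next I move to a point behind the case.

```bash
python3 -m handwheel '[[0.07,0.0384,-0.0443,0,0,0,0],[0.07,0.0384,-0.0443,0,0,0,0],[0.07,0.0384,-0.0443,0,0,0,0],[0.07,0.0384,-0.0443,0,0,0,0],[0.07,0.0384,-0.0443,0,0,0,0],[0.07,0.0384,-0.0443,0,0,0,0],[0.07,0.0384,-0.0443,0,0,0,0],[0.07,0.0384,-0.0443,0,0,0,0],[0.07,0.0384,-0.0443,0,0,0,0],[0.07,0.0384,-0.0443,0,0,0,0],[0.07,0,0,0,0,0,-3.4],[0.07,0,0,0,0,0,0]]'
cat > st.py <<'E'
from h import *
from scipy.spatial.transform import Rotation as Ro
e=np.array([.5666,-.0577]);yaw=.291
R=np.array([[np.cos(yaw),-np.sin(yaw)],[np.sin(yaw),np.cos(yaw)]])
def st():
    s=ctrl.get_state();p=s["position"];T=Ro.from_rotvec(s["tool_rot"]).as_matrix()
    print("t",round(s["time"],2),"edge-frame",((p[:2]-e)@R*1000).round(1),"z",round(p[2]*1000,1),"F edge",(s["ft_force"][:2]@R).round(1),s["ft_force"][2].round(1))
    print("yaw",np.arctan2(T[1,0],T[0,0]).round(3),"toolz",T[:,2].round(3),"j",np.round(s["joint_positions"],2))
if __name__=="__main__":st()
E
python3 st.py
```

```text
time: 1.6
position: [0.421, -0.1129, 0.2222]
tool_rot: [3.108, 0.457, -0.001]
ft_force: [0.3, -0.1, -0.8]
grip_width: 0.798
grip_force: 0.0
t 1.6 edge-frame [-155.3  -11.1] z 222.2 F edge [ 0.3 -0.2] -0.8
yaw 0.292 toolz [-0.001 -0.    -1.   ] j [ 0.87 -0.14 -0.61  1.93 -0.08  1.33 -0.99]
```

```bash
python3 -m handwheel '[[0.07,0,0,0.05,0,0,0],[0.07,0,0,0.05,0,0,0],[0.07,0,0,0.05,0,0,0],[0.07,0,0,0.04,0,0,0],[0.07,0,0,0.012,0,0,0],[0.07,0,0,0.010,0,0,0],[0.07,0,0,0,0,0,0],[0.07,0,0,0,0,0,0]]'; python3 st.py
python3 - <<'E'
from h import *
p,_=ctrl.get_image("wrist");cv2.imwrite("pics/w1.png",p)
E
```

```text
time: 2.6
position: [0.4223, -0.1137, 0.0117]
tool_rot: [3.107, 0.455, 0.003]
ft_force: [-0.5, 0.1, 0.4]
grip_width: 0.806
grip_force: 0.0
t 2.6 edge-frame [-154.3  -12.3] z 11.7 F edge [-0.5  0.3] 0.4
yaw 0.291 toolz [ 0.002 -0.001 -1.   ] j [ 0.83  0.14 -0.65  2.16  0.12  0.87 -1.17]
```

View pics/w1.png

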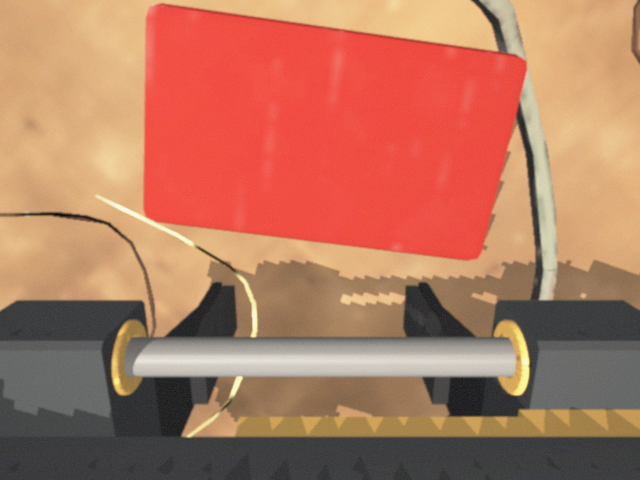

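The wrist picture shows the case's near side (columns 145–470) just ahead of both fingertips (columns 225 and 415), so the push is well centred. Push forward.

```bash
python3 -m handwheel '[[0.07,0.005,0,0,0,0,0],[0.07,0.005,0,0,0,0,0],[0.07,0.005,0,0,0,0,0],[0.07,0.005,0,0,0,0,0],[0.07,0.005,0,0,0,0,0],[0.07,0.005,0,0,0,0,0],[0.07,0.005,0,0,0,0,0],[0.07,0.005,0,0,0,0,0],[0.07,0.005,0,0,0,0,0],[0.07,0.005,0,0,0,0,0],[0.07,0.005,0,0,0,0,0],[0.07,0,0,0,0,0,0]]'; python3 st.py
python3 - <<'E'
from st import *
p,_=ctrl.get_image("top");cv2.imwrite("pics/t2.png",p)
cv2.imwrite("pics/c2.png",cv2.resize(p[140:280,280:440],None,fx=4.2,fy=4.2,interpolation=cv2.INTER_CUBIC))
E
```

```text
time: 4.15
position: [0.4749, -0.0971, 0.0107]
tool_rot: [-3.108, -0.456, -0.002]
ft_force: [0.0, 0.3, -0.1]
grip_width: 0.804
grip_force: 0.0
t 4.15 edge-frame [-99.1 -11.4] z 10.7 F edge [0.1 0.2] -0.1
yaw 0.292 toolz [ 0.001  0.    -1.   ] j [ 0.75  0.25 -0.65  2.05  0.2   0.89 -1.29]
```

View pics/c2.png

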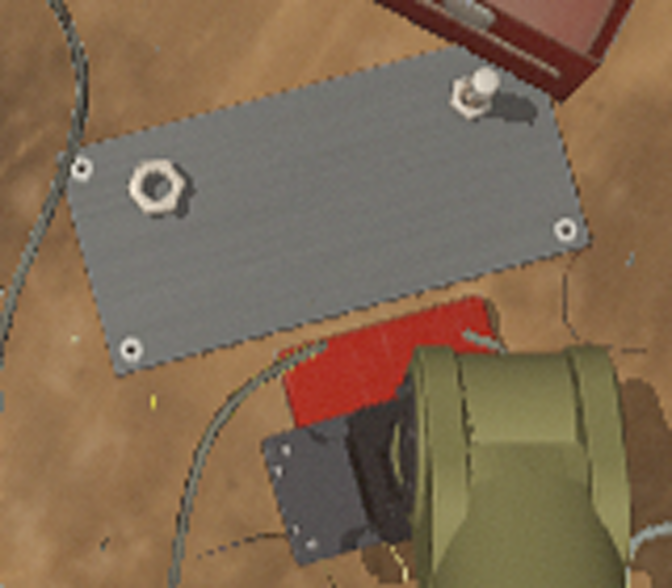

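The case is now square to the plate; its far side runs from (283,358) to (487,297), close to the edge. Push on until it touches.

```bash
python3 - <<'E'
from st import *
f=lambda q:(np.array(q)+.5)/4.2-.5+[280,140]
print((w([f((283,358)),f((487,297))],.022)[:,:2]-e)@R*1000)
E
python3 -m handwheel '[[0.07,0.003,0,0,0,0,0],[0.07,0.003,0,0,0,0,0],[0.07,0.002,0,0,0,0,0],[0.07,0.002,0,0,0,0,0],[0.07,0.001,0,0,0,0,0]]'; python3 st.py
```

```text
[[-18.27956682  51.54145048]
 [-16.93809905 -76.40303727]]
time: 4.82
position: [0.4846, -0.0943, 0.0105]
tool_rot: [3.108, 0.456, -0.0]
ft_force: [-2.1, -0.2, 2.0]
grip_width: 0.804
grip_force: 1.2
t 4.83 edge-frame [-89.1 -11.6] z 10.5 F edge [-2.1  0.4] 2.0
yaw 0.291 toolz [-0. -0. -1.] j [ 0.73  0.27 -0.65  2.03  0.21  0.9  -1.31]
```

```bash
python3 -m handwheel '[[0.07,0.002,0,0,0,0,0],[0.07,0.002,0,0,0,0,0]]'; python3 st.py;python3 -m handwheel '[[0.07,0.002,0,0,0,0,0],[0.07,0.001,0,0,0,0,0]]'; python3 st.py
```

```text
time: 5.08
position: [0.486, -0.0938, 0.0102]
tool_rot: [3.108, 0.455, -0.009]
ft_force: [-10.2, -2.2, 7.1]
grip_width: 0.807
grip_force: 5.2
t 5.08 edge-frame [-87.6 -11.5] z 10.2 F edge [-10.4   0.9] 7.1
yaw 0.29 toolz [-0.005 -0.001 -1.   ] j [ 0.73  0.28 -0.65  2.02  0.22  0.91 -1.32]
time: 5.32
position: [0.4861, -0.0937, 0.0097]
tool_rot: [3.108, 0.453, -0.018]
ft_force: [-14.7, -3.8, 11.8]
grip_width: 0.803
grip_force: 7.5
t 5.33 edge-frame [-87.5 -11.4] z 9.7 F edge [-15.2   0.6] 11.8
yaw 0.29 toolz [-0.011 -0.002 -1.   ] j [ 0.72  0.29 -0.65  2.02  0.22  0.91 -1.32]
```

Firm contact at about 15 N. Now swing up along the arc about the plate edge.

```bash
python3 -m handwheel '[[0.07,0.0005,0,-0.006,0,0,0],[0.07,0.0013,0,-0.006,0,0,0]]'; python3 st.py;python3 -m handwheel '[[0.07,0.0017,0,-0.006,0,0,0],[0.07,0.0022,0,-0.006,0,0,0]]'; python3 st.py
```

```text
time: 5.58
position: [0.4881, -0.0928, 0.0208]
tool_rot: [-3.108, -0.452, 0.015]
ft_force: [-9.6, -2.1, 1.0]
grip_width: 0.806
grip_force: 4.7
t 5.58 edge-frame [-85.3 -11. ] z 20.8 F edge [-9.8  0.8] 1.0
yaw 0.289 toolz [-0.01 -0.   -1.  ] j [ 0.73  0.27 -0.65  2.01  0.21  0.93 -1.31]
time: 5.82
position: [0.4919, -0.0917, 0.033]
tool_rot: [-3.108, -0.453, 0.016]
ft_force: [-10.7, -2.5, 3.1]
grip_width: 0.802
grip_force: 5.2
t 5.83 edge-frame [-81.4 -11.1] z 33.0 F edge [-11.    0.6] 3.1
yaw 0.289 toolz [-0.01  -0.001 -1.   ] j [ 0.73  0.26 -0.66  1.99  0.2   0.96 -1.31]
```

The tip is above 22 mm and still loaded, so the case is coming up with it. Continue.

```bash
python3 -m handwheel '[[0.07,0.0027,0,-0.0056,0,0,0],[0.07,0.0032,0,-0.0055,0,0,0]]'; python3 st.py;python3 -m handwheel '[[0.07,0.0037,0,-0.005,0,0,0],[0.07,0.0041,0,-0.0048,0,0,0]]'; python3 st.py; python3 - <<'E'
from h import *
p,_=ctrl.get_image("scene");cv2.imwrite("pics/s3.png",cv2.resize(p[170:330,220:460],None,fx=3,fy=3))
E
```

```text
time: 6.08
position: [0.4976, -0.0901, 0.0444]
tool_rot: [-3.108, -0.453, 0.016]
ft_force: [-9.9, -2.2, 5.6]
grip_width: 0.807
grip_force: 6.2
t 6.08 edge-frame [-75.4 -11.2] z 44.4 F edge [-10.2   0.7] 5.6
yaw 0.289 toolz [-0.01  -0.001 -1.   ] j [ 0.73  0.25 -0.66  1.97  0.19  0.99 -1.31]
time: 6.32
position: [0.5052, -0.0879, 0.0547]
tool_rot: [-3.109, -0.453, 0.016]
ft_force: [-12.3, -2.1, 9.0]
grip_width: 0.805
grip_force: 8.0
t 6.33 edge-frame [-67.5 -11.3] z 54.7 F edge [-12.4   1.5] 9.0
yaw 0.289 toolz [-0.01  -0.001 -1.   ] j [ 0.72  0.25 -0.67  1.95  0.19  1.01 -1.31]
```

View pics/s3.png

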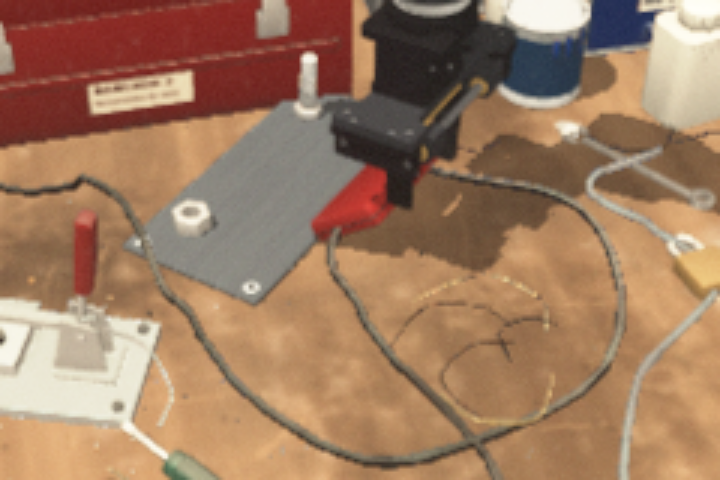

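The case is tipped about 40° and its far side is still at the plate edge, around (320,230). Continue.

```bash
python3 -m handwheel '[[0.07,0.0045,0,-0.0043,0,0,0],[0.07,0.005,0,-0.004,0,0,0]]'; python3 st.py;python3 -m handwheel '[[0.07,0.0052,0,-0.0036,0,0,0],[0.07,0.0055,0,-0.0032,0,0,0]]'; python3 st.py;python3 -m handwheel '[[0.07,0.0057,0,-0.0025,0,0,0],[0.07,0.006,0,-0.0021,0,0,0]]'; python3 st.py
```

```text
time: 6.62
position: [0.5148, -0.0852, 0.0639]
tool_rot: [3.108, 0.453, -0.015]
ft_force: [-14.5, -1.5, 16.5]
grip_width: 0.804
grip_force: 10.8
t 6.62 edge-frame [-57.5 -11.5] z 63.9 F edge [-14.3   2.7] 16.5
yaw 0.289 toolz [-0.01  -0.002 -1.   ] j [ 0.71  0.26 -0.67  1.92  0.19  1.03 -1.32]
time: 6.88
position: [0.5276, -0.0815, 0.0724]
tool_rot: [3.107, 0.454, -0.007]
ft_force: [-11.3, -0.8, 19.4]
grip_width: 0.802
grip_force: 11.1
t 6.88 edge-frame [-44.1 -11.6] z 72.4 F edge [-11.    2.4] 19.4
yaw 0.29 toolz [-0.004 -0.002 -1.   ] j [ 0.7   0.27 -0.67  1.89  0.2   1.05 -1.33]
time: 7.12
position: [0.5423, -0.0771, 0.0784]
tool_rot: [3.107, 0.455, 0.005]
ft_force: [-4.2, 1.5, 16.3]
grip_width: 0.8
grip_force: 8.2
t 7.12 edge-frame [-28.8 -11.7] z 78.4 F edge [-3.6  2.6] 16.3
yaw 0.291 toolz [ 0.003 -0.001 -1.   ] j [ 0.68  0.29 -0.67  1.86  0.21  1.06 -1.35]
```

```bash
python3 -m handwheel '[[0.07,0.006,0,-0.002,0,0,0],[0.07,0.006,0,-0.002,0,0,0]]'; python3 st.py;python3 -m handwheel '[[0.07,0.005,0,-0.001,0,0,0],[0.07,0,0,0,0,0,0]]'; python3 st.py; python3 - <<'E'
from h import *
p,_=ctrl.get_image("scene");cv2.imwrite("pics/s4.png",cv2.resize(p[170:330,220:460],None,fx=3,fy=3))
E
```

```text
time: 7.38
position: [0.5543, -0.0735, 0.081]
tool_rot: [3.108, 0.456, 0.008]
ft_force: [-0.4, 1.3, 2.6]
grip_width: 0.807
grip_force: 1.3
t 7.38 edge-frame [-16.3 -11.6] z 81.0 F edge [-0.   1.4] 2.6
yaw 0.291 toolz [ 0.005  0.    -1.   ] j [ 0.67  0.31 -0.67  1.83  0.22  1.07 -1.36]
time: 7.62
position: [0.5583, -0.0724, 0.0812]
tool_rot: [3.108, 0.456, 0.005]
ft_force: [-0.0, 0.3, 8.3]
grip_width: 0.8
grip_force: 4.0
t 7.62 edge-frame [-12.2 -11.7] z 81.2 F edge [0.  0.3] 8.3
yaw 0.291 toolz [ 0.003  0.    -1.   ] j [ 0.66  0.32 -0.67  1.82  0.22  1.08 -1.37]
```

View pics/s4.png

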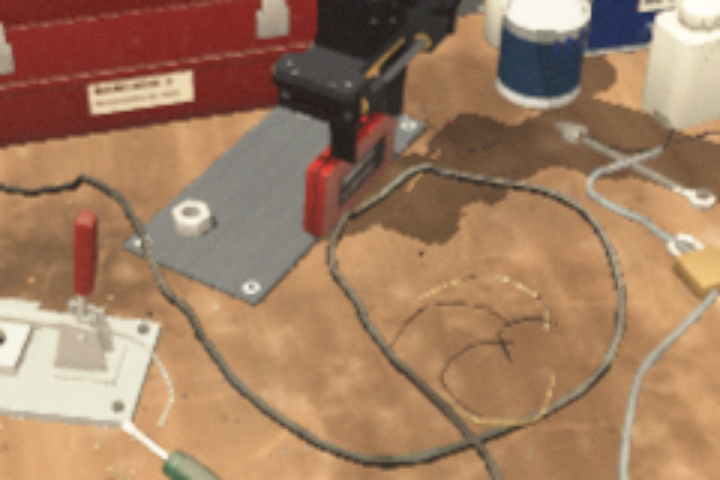

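The case is standing upright on the plate edge with the tips resting on its top; 81 mm measured agrees with 6+76. Lift off, step back, come down behind the lid face, and nudge it over near the top.

```bash
python3 -m handwheel '[[0.07,0,0,-0.003,0,0,0],[0.07,0,0,-0.006,0,0,0],[0.07,0,0,-0.01,0,0,0],[0.07,-0.016,0,0,0,0,0],[0.07,-0.016,0,0,0,0,0],[0.07,0,0,0,0,0,0]]'; python3 st.py;  python3 - <<'E'
from h import *
p,_=ctrl.get_image("scene");cv2.imwrite("pics/s5.png",cv2.resize(p[170:330,220:460],None,fx=3,fy=3))
E
```

```text
time: 8.43
position: [0.524, -0.0831, 0.0988]
tool_rot: [3.108, 0.453, -0.003]
ft_force: [0.3, 0.3, -1.2]
grip_width: 0.802
grip_force: 0.0
t 8.43 edge-frame [-48.1 -12.1] z 98.8 F edge [0.3 0.3] -1.2
yaw 0.289 toolz [-0.001 -0.001 -1.   ] j [ 0.72  0.23 -0.68  1.87  0.16  1.09 -1.3 ]
```

View pics/s5.png

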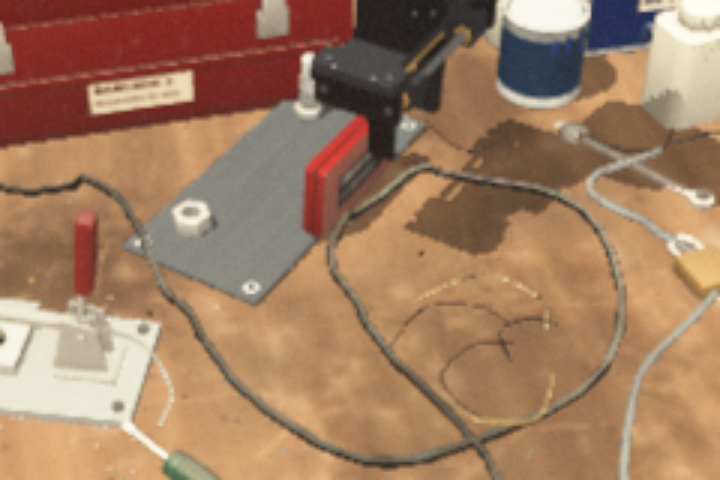

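It stands by itself. Come down to about 66 mm and push gently.

```bash
python3 -m handwheel '[[0.07,0,0,0.016,0,0,0],[0.07,0,0,0.016,0,0,0],[0.07,0.007,0,0,0,0,0],[0.07,0.007,0,0,0,0,0],[0.07,0.006,0,0,0,0,0],[0.07,0.005,0,0,0,0,0],[0.07,0.003,0,0,0,0,0],[0.07,0.003,0,0,0,0,0],[0.07,0.003,0,0,0,0,0],[0.07,0.003,0,0,0,0,0]]'; python3 st.py; python3 -m handwheel '[[0.07,0.003,0,0,0,0,0],[0.07,0.003,0,0,0,0,0],[0.07,0.003,0,0,0,0,0]]'; python3 st.py
```

```text
time: 9.72
position: [0.5615, -0.0713, 0.0672]
tool_rot: [3.108, 0.456, 0.0]
ft_force: [-0.5, 0.3, 0.9]
grip_width: 0.802
grip_force: 0.2
t 9.72 edge-frame [ -8.7 -11.6] z 67.2 F edge [-0.4  0.4] 0.9
yaw 0.291 toolz [ 0. -0. -1.] j [ 0.65  0.35 -0.66  1.82  0.24  1.06 -1.39]
time: 10.1
position: [0.5703, -0.0686, 0.0671]
tool_rot: [3.108, 0.456, 0.0]
ft_force: [0.9, 0.8, -0.6]
grip_width: 0.804
grip_force: 0.0
t 10.1 edge-frame [  0.4 -11.5] z 67.1 F edge [1.1 0.5] -0.6
yaw 0.291 toolz [ 0.  0. -1.] j [ 0.63  0.36 -0.66  1.8   0.25  1.06 -1.4 ]
```

```bash
python3 -m handwheel '[[0.07,0,0,0,0,0,0],[0.07,0,0,-0.03,0,0,0],[0.07,-0.03,0,-0.04,0,0,0],[0.07,-0.05,0,-0.02,0,0,0],[0.07,-0.04,0,0,0,0,0],[0.07,0,0,0,0,0,0]]'; python3 st.py;  python3 - <<'E'
from h import *
p,d=ctrl.get_image("scene");c=ctrl.camera_info("scene")
h=cv2.cvtColor(p,cv2.COLOR_BGR2HSV)
p2,d2=ctrl.get_image("top")
a=cv2.resize(p[170:330,220:460],None,fx=2.5,fy=2.5);b=cv2.resize(p2[140:260,280:440],None,fx=2.5,fy=2.5)
o=np.zeros((400+300-100,600,3),np.uint8);o[:300]=a[:300];o[300:600,:400]=b;cv2.imwrite("pics/s6.png",o);cv2.imwrite("pics/t6.png",p2);np.save("pics/t6.npy",d2)
E
```

```text
time: 10.85
position: [0.4527, -0.1049, 0.1573]
tool_rot: [3.106, 0.45, -0.002]
ft_force: [0.7, -1.4, -0.1]
grip_width: 0.805
grip_force: 0.0
t 10.85 edge-frame [-122.6  -12.5] z 157.3 F edge [ 0.2 -1.5] -0.1
yaw 0.288 toolz [-0.001 -0.003 -1.   ] j [ 0.85 -0.01 -0.67  1.96 -0.    1.19 -1.11]
```

View pics/s6.png

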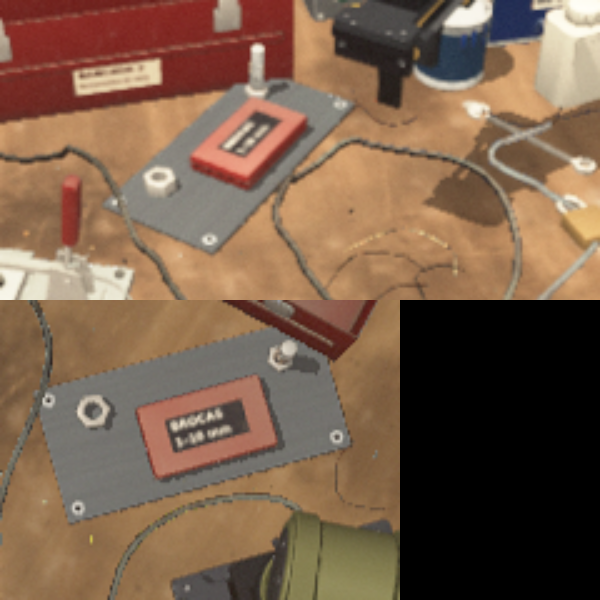

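The case lies on the plate with its label up, clear of the nut and bolt. A quick depth check of flatness comes before handing in.

```bash
python3 - <<'E'
from st import *
d=np.load("pics/t6.npy");c=ctrl.camera_info("top");K,Rc,t=[np.array(c[k]) for k in("intrinsics","R","t")]
g=np.array([(x,y) for x in range(343,386,2) for y in range(183,199,2)])
r=np.c_[g,np.ones(len(g))]@np.linalg.inv(K).T*d[g[:,1],g[:,0]][:,None]
X=(r-t.ravel())@Rc
s=np.linalg.lstsq(np.c_[X[:,:2],np.ones(len(X))],X[:,2],rcond=None)[0]
print("z",X[:,2].mean(),"slope",s[:2],"centre",(w([363,191],.028)[0,:2]-e)@R)
print(ctrl.close_job())
E
```

```text
z 0.03638185681740311 slope [-4.46750151  0.31396765] centre [ 0.05210134 -0.0104797 ]
the job is handed in; nothing more can be done
None
```

The drill case is lying lid-up on the plate, clear of the nut and bolt in the last picture, and the job is handed in at about 11 s of the 72 s; no verdict came back, and my last depth check of flatness gave an unusable slope, so flatness is judged from the picture only.

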